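# Set the grinder's speed selector by clicks and bolt it

## Robot

A 6-joint arm with a two-finger parallel gripper is mounted at the origin on a cart in front of the work surface, level with it; the furniture and walls round the work are solid. World frame = base frame: x ahead of the robot, y to its left, z up, the work surface at z = 0. Lengths are in m, angles in degrees, forces in N, time in s.
With the tool pointing down it reaches from about 0.275 to 0.85 m from the base axis. Payload 19 kg.
Tool frame: the origin (TCP) lies on the centre line of the jaws, within the pads' length; the fingertips stand 17 mm ahead of it and the grasp point (between the pads) lies 2 mm behind it (env.tip_extent is the distance from the TCP to the fingertips, in m); z points along the fingers, y is the line along which they close (so a half turn about z gives the same grasp; the last joint's range is limited). The gripper opens to 85 mm and grips with 20 to 120 N. Pads are 22 mm wide; open, the fingers measure 114 mm over their backs; the gripper's body (76 mm by 85 mm) begins 54 mm behind the grasp point. The pads swing forward as they close: fully open they stand 13 mm farther back than shut.
Start: joints at [56.207, 8.623, 82.357, -0, 89.026, -7.678], TCP at [0.253, 0.516, 0.248] pointing down, gripper open.
Joint ranges: [-160.23, 160.23], [-39.13, 120.54], [6.94, 153.29], [-79.49, 259.48], [9.18, 160.14], [-161.06, 161.06]. Speed limits (degrees/s): [108.29, 108.29, 127.2, 172.46, 172.46, 172.46].

## Interface

Orientations are given as [roll, pitch, yaw] about the fixed x, y, z axes, in that order (R = Rz(yaw) Ry(pitch) Rx(roll)).
In Python, from rig import env gives the robot as it stands.
- The arm moves only by the tool servo_tool, never from a script. Its argument "moves" is one flat list of numbers, 5 for each row, row after row: the finger opening in mm, from 0 to 85.4, then the shift along the tool's x, y, z in mm, then the turn about the tool's z in degrees. A call has 1 to 8 rows; each row is the pose to reach, as a shift and turn from the pose commanded when the call began, along the tool's axes at that moment; what a row does not reach only later rows make up. A row lasts 1/8 s, in which the tool goes at most 62.5 mm and 10.7 degrees, less where a joint would pass 70% of its speed; a pose out of reach is approached as far as the arm can. A call with a gripper value outside its range is refused whole. The fingers move at their own pace and stop on an object; "grip_force" is the grip in N (left out, the last holds). Time passes only in rows, so rows that repeat a pose let the fingers close. It gives the time, the measured TCP pose, the force, the opening and the grip force at its end, in the units of the state.
- env.sense(): the state, without advancing time (a new reading comes with each control period).
- env.capture(name): name is "side" or "top" or "wrist"; returns the picture (480x640x3 uint8, blue, green, red); there is no depth.
- env.camera_model(name): a dict with "fov_y" (degrees; the focal length in pixels is half the picture's height over the tangent of half this angle, whatever the lens; pixels are square), "cx", "cy" (the principal point, pixels), "distortion" ([k1, k2, p1, p2, k3] as OpenCV has them; the pictures are not rectified), "origin" and "attitude" of the camera in the world; the wrist camera has in their place "tool_from_camera" (4x4, takes a point from camera to tool coordinates, whose origin is the TCP and whose axes are the flange's). Camera axes: x right, y down, z forward; pixel columns grow to the right and rows downward; lengths in m; the calibration is good to about 2 mm. A picture is of the moment at which its call begins: read the wrist's pose just before it. camera_model takes no time and is no camera call.
- env.finish_job(): hands the job in; it is judged then, once.
The state is a dict: "time_s": time; "qpos": joint angles; "dq": joint speeds; "tau": joint torques, N m; "tool_pos": TCP position; "ee_rot": TCP orientation; "contact_force": force on the tool from outside, world axes, zero at the start; "torque": the same for the moment, N m; "width": finger opening in m; "grasp_force": force on a finger pad.
Only numpy, scipy, OpenCV 4.12 (cv2) and the standard library are available. Lean on these libraries where they do the work, as an engineer would, in place of code of your own. Each camera call takes 0.05 s, during which the arm holds its last target. There are 200 camera calls.

## Task

Set the grinder's speed selector to its fifth click, counted clockwise (seen from above) from the anticlockwise stop, then slide its lock bolt fully home to lock that setting. The handle was put back on its shaft at some odd angle, so where it points tells you nothing: feel for the stop and count. Push handle and bolt gently rather than gripping or forcing them, and leave the stones, cork and scissors lying where they are.

Things in the scene. Friction and masses are not known exactly. Their poses are not given: they have to be found in the camera images.
- selector: Grey box fixed on the bench, top 40 mm high, round dark drum on it (radius 41 mm, top 56 mm high) with a black bar handle, and a lock bolt on its -x side, which faces roughly to the robot. Origin on the bench under the shaft; box edges at x = -101 and +49, y = -76 and +76 mm. The bolt finds its notch only at the fifth click. Over 45 N of push or squeeze is rough.
- selector_hub (a point): Point on the vertical shaft axis, on the drum's top. The shaft turns 180 degrees between two firm stops, with clicks 30 degrees apart: 0 at the anticlockwise stop, 1 to 6 clockwise seen from above, 6 at the other stop. It starts at one of 1 to 4 and springs to the nearest click. Leaving a click takes about 0.25 N m (5 N at 50 mm); at a stop the force goes on rising.
- handle_tip (a point): Middle of the top edge of the handle's outer end, 70 mm from the axis; x points outward. A flat-sided bar 14 mm wide, 60 to 88 mm above the bench, boss radius 20 mm, tail 22 mm; push its flat side. Turns with the shaft, clamped at an unknown angle: at the anticlockwise stop it points along the box's +y give or take 30 degrees; clockwise it swings over the +x side.
- bolt_tab (a point): Middle of the top edge of the bolt's upright steel thumb tab, on the face that looks to the box's -x, where it is pushed. Tab 8 mm thick, 32 mm wide along the box's y, 78 mm above the bench at its top; above two 9 mm guide strips on the box. It slides along the box's +x towards the shaft; the face starts 78 to 81 mm from the axis.
- bolt (a joint): Slide of the lock bolt in m: 0 drawn back, 0.020 fully home (the tab's pushed face then 61 mm from the axis); starts between 0 and 0.003. It stays where it is left and slides with about 2 N. At any click but the fifth its nose strikes solid metal at about 0.010 and it goes no further.
- stone_slip: Bystander lying loose near the box: flat grey-green slip stone, 46x111x13 mm; origin under its middle.
- cork_block: Bystander lying loose near the box: cork block, 52x86x30 mm; origin under its middle.
- nagura: Bystander lying loose near the box: flat oval black dressing stone, 60x74x27 mm; origin under its middle.
- scissors: Bystander lying loose near the box: scissors with red handles, 83x180x10 mm; origin under its middle.

How it is judged (in metres and radians):
At the end, for the whole second after the job is handed in: The lock bolt is home and at rest: slid at least 16.5 of its 20 mm, which is possible only with the selector at its fifth click (value of joint bolt above 0.0165 m and velocity of joint bolt below 0.005 m/s); the robot touches nothing.
It fails at once if the handle, bolt or box is forced (pushed or squeezed with more than 45 N) (contact force between the fingers and selector above 45 N).
It fails at once if the stone_slip is moved by more than 20 mm (distance of stone_slip from where it was at the start of the episode above 0.02 m).
It fails at once if the cork_block is moved by more than 20 mm (distance of cork_block from where it was at the start of the episode above 0.02 m).
It fails at once if the nagura is moved by more than 20 mm (distance of nagura from where it was at the start of the episode above 0.02 m).
It fails at once if the scissors is moved by more than 20 mm (distance of scissors from where it was at the start of the episode above 0.02 m).
It also fails if it takes over 72 s, if anything falls off the work surface, if the arm or the gripper's body presses on something with over 40 N, if the wrist force passes 120 N, or if a joint passes its speed limit or range.

## Working session

There is one attempt and no reset: what is moved stays moved. The work goes in short steps, Python scripts to look and compute and a tool call to move; the robot and the scene stay as the last step left them, time stands still between calls to the robot, and variables do not carry over. Pictures are saved under pics/ and viewed, at most 10 in all, crops included, and the job is handed in when it is done.

Besides the shell and the picture viewer there is one more tool, called in YAML: its name, and indented under it one key for each argument. servo_tool: Moves the arm, as the interface text tells. Its arguments: {"type":"object","properties":{"moves":{"type":"array","items":{"type":"number"}},"grip_force":{"type":"number"}},"required":["moves"]}

```bash
mkdir -p pics; python3 - <<'E'
from rig import env
import cv2
s=env.sense();print(s)
for n in("top","side","wrist"):
    print(n,env.camera_model(n)); cv2.imwrite(f"pics/{n}0.png",env.capture(n))
print(env.tip_extent)
E
```

```text
{'time_s': 0.0, 'qpos': array([ 5.62072339e+01,  8.65103133e+00,  8.23906075e+01,  1.86481221e-03,
        8.90256534e+01, -7.67580208e+00]), 'dq': array([ 0.12326098,  0.00150507, -0.03985718, -0.00777077, -0.00418371,
        0.06070895]), 'tau': array([-6.04413472e-04, -7.13043237e+01, -5.70854902e+01, -2.20178517e-04,
        9.20724211e-03, -1.12431596e-05]), 'tool_pos': array([0.25299437, 0.51612172, 0.24769548]), 'ee_rot': array([-1.79933560e+02, -1.08358650e-02,  1.53882997e+02]), 'contact_force': array([-0.07568601, -0.43770268,  0.18864914]), 'torque': array([-0.00183846,  0.00984224,  0.00481013]), 'grasp_force': 0.0, 'width': 0.0854846250742914}
top {'fov_y': 53.1670634614344, 'cx': 326.9219051262393, 'cy': 236.21536892059524, 'distortion': array([-0.07390273,  0.        ,  0.        ,  0.        ,  0.        ]), 'origin': array([ 0.29230233, -0.0841305 ,  1.08988874]), 'attitude': array([-170.24647303,   -0.77044196,  -89.86788912])}
side {'fov_y': 49.99056738979275, 'cx': 320.08690087710204, 'cy': 237.33313429663696, 'distortion': array([-0.05140466,  0.        ,  0.        ,  0.        ,  0.        ]), 'origin': array([ 0.04521278, -1.07892607,  0.88773796]), 'attitude': array([-126.99717507,    0.55403805,  -22.86682608])}
wrist {'fov_y': 65.75247542558569, 'cx': 323.939489889949, 'cy': 239.6846786863064, 'distortion': array([-0.06850667,  0.        ,  0.        ,  0.        ,  0.        ]), 'tool_from_camera': array([[-9.75394120e-04, -9.46731129e-01, -3.22023630e-01,
         8.24245080e-02],
       [ 9.99999363e-01, -7.40423437e-04, -8.52147349e-04,
         1.36867944e-04],
       [ 5.68320579e-04, -3.22024256e-01,  9.46731248e-01,
        -1.25314823e-01],
       [ 0.00000000e+00,  0.00000000e+00,  0.00000000e+00,
         1.00000000e+00]])}
0.017
```

View pics/top0.png

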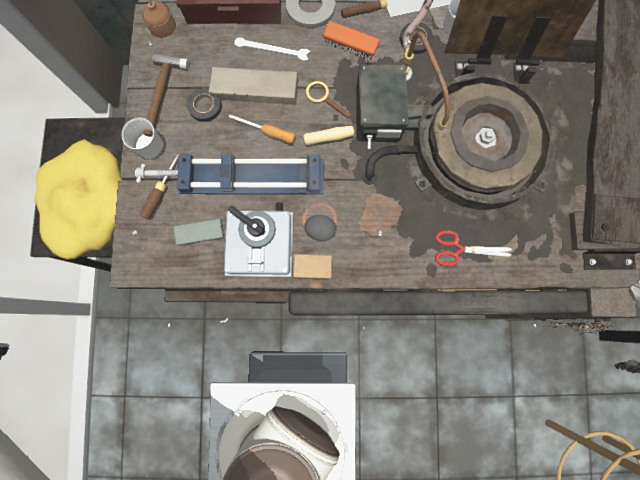

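View pics/side0.png

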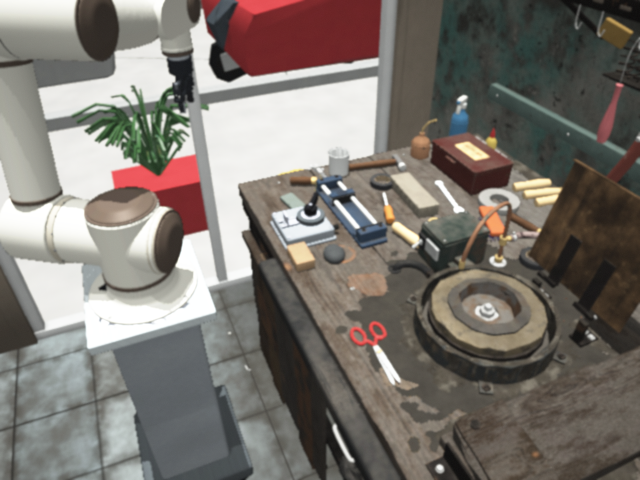

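The top view shows the selector box at about px (225–292, 210–276). The drum is at about (257,228) and the handle points up-left to (231,208). The cork is at (312,266), the nagura at (320,228) and the slip stone at (198,231). I'll take a closer crop for measuring.

```bash
cat > h.py <<'E'
import numpy as np,cv2
from scipy.spatial.transform import Rotation as R
from rig import env
def model(n,s=None):
    m=env.camera_model(n); f=240/np.tan(np.radians(m['fov_y']/2))
    K=np.array([[f,0,m['cx']],[0,f,m['cy']],[0,0,1]])
    if n=='wrist':
        s=s or env.sense(); T=m['tool_from_camera']; Rt=R.from_euler('xyz',s['ee_rot'],degrees=True).as_matrix()
        return K,m['distortion'],Rt@T[:3,:3],s['tool_pos']+Rt@T[:3,3]
    return K,m['distortion'],R.from_euler('xyz',m['attitude'],degrees=True).as_matrix(),m['origin']
def px2w(M,uv,z):
    K,d,Rm,o=M
    p=cv2.undistortPoints(np.array(uv,float).reshape(-1,1,2),K,d).reshape(-1,2)
    r=np.c_[p,np.ones(len(p))]@Rm.T
    return o+r*((z-o[2])/r[:,2])[:,None]
def w2px(M,P):
    K,d,Rm,o=M
    return cv2.projectPoints((np.array(P,float).reshape(-1,3)-o)@Rm,np.zeros(3),np.zeros(3),K,d)[0].reshape(-1,2)
E
python3 - <<'E'
from h import *
I=cv2.imread('pics/top0.png')
cv2.imwrite('pics/c1.png',cv2.resize(I[190:290,160:350],None,fx=4,fy=4,interpolation=cv2.INTER_CUBIC))
print(px2w(model('top'),[[257,228]],.056),px2w(model('top'),[[231,208]],.088))
E
```

```text
[[0.4876432  0.05577547 0.056     ]] [[0.52495761 0.10846727 0.088     ]]
```

View pics/c1.png

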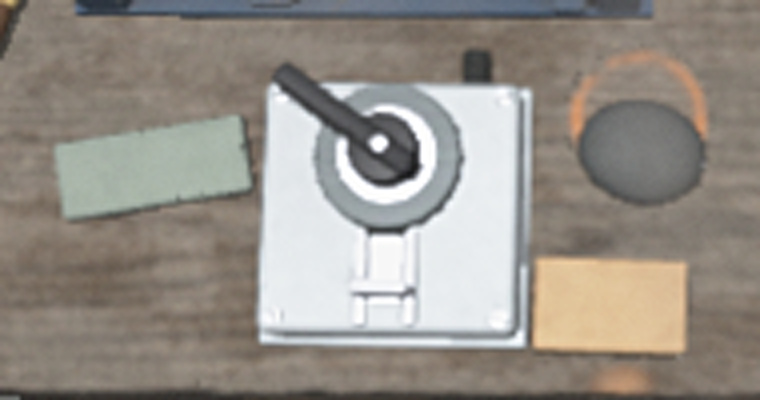

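The crop shows the hub dot at about (380,148), the handle end at (281,72), the box top corners at (268,85) and (525,88), and the tab near (384,288). The handle points roughly 39° clockwise from +y. I'll convert these to world coordinates, then look from close by.

```bash
python3 - <<'E'
from h import *
M=model('top'); f=lambda u,v:[(u-1.5)/4+160,(v-1.5)/4+190]
h=px2w(M,[f(380,144),f(281,71)],.09);print(h,np.degrees(np.arctan2(*(h[1]-h[0])[:2])))
print('drum',px2w(M,[f(390,157)],.056))
print('boxtop',px2w(M,[f(268,85),f(520,88),f(262,332),f(514,332)],.04))
print('tab',px2w(M,[f(384,293)],.078))
t=np.array([.52,.04,.20]);s=env.sense();Rt=R.from_euler('xyz',s['ee_rot'],degrees=True).as_matrix()
print(Rt.T@(t-s['tool_pos'])*1e3)
E
```

```text
[[0.4863273  0.05636375 0.09      ]
 [0.52585516 0.11054924 0.09      ]] 36.11043220148853
drum [[0.48569236 0.0554477  0.056     ]]
boxtop [[ 0.52945616  0.12729229  0.04      ]
 [ 0.52832903 -0.0141466   0.04      ]
 [ 0.39071151  0.12540706  0.04      ]
 [ 0.3914368  -0.01295772  0.04      ]]
tab [[0.40823296 0.05371707 0.078     ]]
[-449.3157366  -309.98514043   48.03461279]
```

servo_tool:
  moves: [0,-55,-38,6,0,0,-110,-76,12,0,0,-165,-114,18,0,0,-220,-152,24,0,0,-275,-190,30,0,0,-330,-228,36,0,0,-385,-266,42,0,0,-435,-300,46,0]
  grip_force: 20

```text
time_s: 1.15
tool_pos: [0.4972, 0.0798, 0.2044]
ee_rot: [180.0, -0.0, 153.9]
contact_force: [0.6, 1.0, -0.1]
width: 0.0
grasp_force: 0.0
```

servo_tool:
  moves: [0,0,0,0,0,0,0,0,0,0,0,0,0,0,0,0,0,0,0,0]

```text
time_s: 1.65
tool_pos: [0.4964, 0.0828, 0.2048]
ee_rot: [180.0, 0.0, 154.0]
contact_force: [-0.1, 0.2, 0.3]
width: -0.0
grasp_force: 0.0
```

```bash
python3 - <<'E'
from h import *
s=env.sense();print(s)
I=env.capture('wrist');cv2.imwrite('pics/w1.png',I)
print(w2px(model('wrist',s),[[.486,.056,.09],[.4085,.054,.078],[.5258,.1105,.09]]))
E
```

```text
{'time_s': 1.65, 'qpos': array([ 6.92922149e-01,  1.11492346e+00,  9.55319339e+01, -1.01583404e-03,
        8.33363503e+01, -6.32870837e+01]), 'dq': array([-0.19760492,  0.14350846,  0.01768135, -0.06551384, -0.00025345,
       -0.11452248]), 'tau': array([-2.75943372e-01, -5.76070118e+01, -5.58805025e+01, -6.19687416e-03,
       -1.38277514e-04,  1.45477307e-02]), 'tool_pos': array([0.49635736, 0.08280336, 0.20476924]), 'ee_rot': array([1.79993353e+02, 1.54536330e-02, 1.53980123e+02]), 'contact_force': array([-0.06401369,  0.22144394,  0.32905668]), 'torque': array([-0.02983091, -0.00093362,  0.01073426]), 'grasp_force': 0.0, 'width': -4.0165403215083154e-05}
[[282.32882439 244.10489813]
 [226.81386364 140.31685562]
 [378.28962229 260.06540607]]
```

View pics/w1.png

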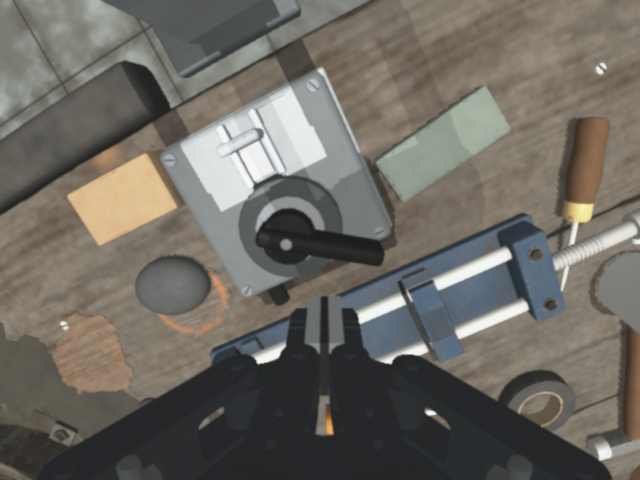

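The wrist view shows the hub dot at (286,244), the handle end at about (381,254) and the tab running from (218,150) to (262,133). My projections agree to within a few mm.

```bash
cat >> h.py <<'E'
def shift(t):
    s=env.sense();Rt=R.from_euler('xyz',s['ee_rot'],degrees=True).as_matrix()
    return (Rt.T@(np.array(t)-s['tool_pos'])*1e3).round(1)
E
python3 - <<'E'
from h import *
s=env.sense();M=model('wrist',s)
h=px2w(M,[[286,244],[382,253]],.089);print(h,np.degrees(np.arctan2(*(h[1]-h[0])[:2])))
print(px2w(M,[[218,150],[262,133],[240,142]],.078))
H=np.array([.486,.0555]);a=np.radians(35);d=np.array([np.sin(a),np.cos(a)]);n=np.array([np.cos(a),-np.sin(a)])
p=H+.056*d+.034*n;print(p,shift([*p,.2]),shift([*p,.083]))
E
```

```text
[[0.48735397 0.0579313  0.089     ]
 [0.52255233 0.11475302 0.089     ]] 31.776252588952428
[[0.41135425 0.0453669  0.078     ]
 [0.41489848 0.0771383  0.078     ]
 [0.41344597 0.06122666 0.078     ]]
[0.54597145 0.08187092] [-44.9  21.    4.7] [-44.9  21.  121.7]
```

```bash
python3 - <<'E'
from h import *
I=cv2.imread('pics/w1.png')
# pose when taken equals current
c=px2w(model('wrist'),[[161,155],[326,69],[392,230],[244,298]],.04);print(c)
for i,j in((0,1),(1,2),(3,2),(0,3)):
    v=c[j]-c[i];print(np.linalg.norm(v),np.degrees(np.arctan2(v[1],v[0])))
c=c.mean(0);print(c)
E
```

```text
[[ 0.39271203 -0.00786587  0.04      ]
 [ 0.39460403  0.13407203  0.04      ]
 [ 0.52798293  0.12922912  0.04      ]
 [ 0.52868702 -0.01122846  0.04      ]]
0.14195050984787821 89.23630470780297
0.13346679396577232 -2.0794655107690723
0.1404593374785562 90.28721123217065
0.13601656321456174 -1.4166052071918807
[0.46099651 0.06105171 0.04      ]
```

servo_tool:
  moves: [0,-45,19,0,0,0,-45,19,0,0,0,-45,19,30,0,0,-45,19,60,0,0,-45,19,90,0,0,-45,19,110,0,0,-45,19,121,0,0,-45,19,121,0]

```text
time_s: 2.7
tool_pos: [0.5451, 0.0793, 0.0834]
ee_rot: [-180.0, -0.0, 153.9]
contact_force: [0.0, -0.4, -0.3]
width: -0.0001
grasp_force: 0.0
```

servo_tool:
  moves: [0,4,0,0,0,0,8,0,0,0,0,10,0,0,0,0,12,0,0,0,0,14,0,0,0,0,16,0,0,0,0,18,0,0,0,0,20,0,0,0]

```text
time_s: 3.7
tool_pos: [0.5281, 0.0879, 0.0838]
ee_rot: [180.0, 0.1, 153.9]
contact_force: [6.2, 0.6, -0.3]
width: 0.0002
grasp_force: 2.3
```

```bash
cat >> h.py <<'E'
def path(cmd,yaw0,angs,side,r=.052,off=.018,H=(.487,.058),yawf=None,z=0):
    """rows from commanded xy,yaw; side=+1 finger on cw side, -1 on ccw side"""
    y=np.radians(yaw0);ex=np.array([np.cos(y),np.sin(y)]);ey=np.array([np.sin(y),-np.cos(y)])
    for a in angs:
        t=np.radians(a);d=np.array([np.sin(t),np.cos(t)]);n=np.array([np.cos(t),-np.sin(t)])
        p=np.array(H)+r*d+side*off*n;v=(p-cmd)*1e3
        yw=180-a if yawf is None else yawf
        print(a,p.round(4),'row',round(v@ex,1),round(v@ey,1),'turn',round(yaw0-yw,1))
E
python3 - <<'E'
from h import *
path([.5271,.0881],153.9,[30,27,24,21,18,15,12,9],1,.05)
E
```

```text
30 [0.5276 0.0923] row 1.4 4.0 turn 3.9
27 [0.5257 0.0944] row 4.0 5.0 turn 0.9
24 [0.5238 0.0964] row 6.6 6.0 turn -2.1
21 [0.5217 0.0982] row 9.3 6.7 turn -5.1
18 [0.5196 0.1   ] row 12.0 7.4 turn -8.1
15 [0.5173 0.1016] row 14.7 7.9 turn -11.1
12 [0.515  0.1032] row 17.5 8.2 turn -14.1
9 [0.5126 0.1046] row 20.3 8.4 turn -17.1
```

servo_tool:
  moves: [0,1.5,2,0,1,0,4,4,0,0,0,6.5,5.5,0,-2,0,9.5,6.5,0,-5,0,12,7.5,0,-8,0,14.5,8,0,-11,0,17.5,8,0,-14,0,17.5,8,0,-14]

```text
time_s: 4.7
tool_pos: [0.5149, 0.1031, 0.0835]
ee_rot: [180.0, -0.0, 168.0]
contact_force: [0.1, -0.8, 0.5]
width: -0.0
grasp_force: 0.0
```

```bash
python3 - <<'E'
from h import *
print(env.sense()['tool_pos'])
path([.5150,.1032],168,[9,6,4,2,0,-3,-6,-9,-12],1,.05)
E
```

```text
[0.51494916 0.10309544 0.08347663]
9 [0.5126 0.1046] row 2.6 0.8 turn -3
6 [0.5101 0.1058] row 5.3 1.6 turn -6
4 [0.5084 0.1066] row 7.1 2.0 turn -8
2 [0.5067 0.1073] row 8.9 2.3 turn -10
0 [0.505 0.108] row 10.8 2.6 turn -12
-3 [0.5024 0.1089] row 13.5 2.9 turn -15
-6 [0.4997 0.1096] row 16.3 3.1 turn -18
-9 [0.497  0.1102] row 19.1 3.1 turn -21
-12 [0.4942 0.1106] row 21.9 3.0 turn -24
```

servo_tool:
  moves: [0,2.5,1,0,-3,0,5,1.5,0,-6,0,7,2,0,-8,0,8,2.2,0,-9,0,8,2.2,0,-9]

```text
time_s: 5.32
tool_pos: [0.5094, 0.1062, 0.084]
ee_rot: [-180.0, 0.2, 176.9]
contact_force: [12.2, -3.8, -5.9]
width: 0.0001
grasp_force: 6.8
```

servo_tool:
  moves: [0,1,0,0,0,0,1,0,0,0]

```text
time_s: 5.58
tool_pos: [0.5091, 0.1061, 0.0842]
ee_rot: [-180.0, 0.3, 176.8]
contact_force: [18.1, -5.3, -8.1]
width: 0.0
grasp_force: 9.6
```

servo_tool:
  moves: [0,1,0,0,0,0,1,0,0,0]

```text
time_s: 5.82
tool_pos: [0.5088, 0.1061, 0.0844]
ee_rot: [-180.0, 0.4, 176.8]
contact_force: [24.2, -5.3, -10.7]
width: -0.0003
grasp_force: 12.3
```

The force rose to 24 N with no movement, against about 5 N for a click, so this is the anticlockwise stop. The handle angle is about 3–4°, so it started at click 1. Next I hop over the handle and sweep it clockwise.

servo_tool:
  moves: [0,-5,0,0,0,0,-15,0,0,0,0,-15,0,-25,0,0,-15,0,-45,0,0,-15,0,-45,0,0,20,0,-45,0,0,50,0,-45,0,0,50,0,-45,0]

```text
time_s: 6.82
tool_pos: [0.4546, 0.1096, 0.1278]
ee_rot: [-180.0, -0.1, 176.9]
contact_force: [1.2, 0.8, 0.4]
width: 0.0001
grasp_force: 0.0
```

servo_tool:
  moves: [0,0,0,15,0,0,0,0,30,0,0,0,0,44,0,0,0,0,44,0]

```text
time_s: 7.32
tool_pos: [0.4555, 0.1093, 0.0829]
ee_rot: [-180.0, -0.2, 176.9]
contact_force: [-0.3, -0.0, 0.3]
width: 0.0001
grasp_force: 0.0
```

```bash
python3 - <<'E'
from h import *
s=env.sense();print(s['tool_pos'],s['ee_rot'])
path(s['tool_pos'][:2],s['ee_rot'][2],[-3,0,4,8,11,14,17,20],-1,.05)
E
```

```text
[0.4554819  0.10931647 0.08294348] [-1.79976605e+02 -1.56976640e-01  1.76878867e+02]
-3 [0.4664 0.107 ] row -11.0 -1.7 turn -6.1
0 [0.469 0.108] row -13.6 -0.6 turn -3.1
4 [0.4725 0.1091] row -17.0 0.7 turn 0.9
8 [0.4761 0.11  ] row -20.6 1.8 turn 4.9
11 [0.4789 0.1105] row -23.3 2.5 turn 7.9
14 [0.4816 0.1109] row -26.0 3.0 turn 10.9
17 [0.4844 0.1111] row -28.8 3.3 turn 13.9
20 [0.4872 0.1111] row -31.6 3.5 turn 16.9
```

servo_tool:
  moves: [0,-11,-1,0,-2,0,-14,-0.5,0,-1,0,-17,0.5,0,1,0,-20.5,2,0,5,0,-23.5,2.5,0,8,0,-26,3,0,11,0,-29,3.5,0,14,0,-31.5,3.5,0,17]

```text
time_s: 8.32
tool_pos: [0.4875, 0.1114, 0.0846]
ee_rot: [-180.0, -0.0, 159.7]
contact_force: [-0.4, -0.2, 0.6]
width: -0.0001
grasp_force: 0.6
```

```bash
python3 - <<'E'
from h import *
s=env.sense();print(s['tool_pos'],s['ee_rot'])
# commanded = prior + shifts
c=np.array([.4555,.1093]);y=np.radians(176.9);c=c-.0315*np.array([np.cos(y),np.sin(y)])+.0035*np.array([np.sin(y),-np.cos(y)]);print(c)
path(c,159.9,[24,28,32,36,40,44,48,52],-1,.05)
E
```

```text
[0.48749926 0.11135422 0.08459128] [-1.79991126e+02 -1.92647101e-02  1.59669613e+02]
[0.48714318 0.1110914 ]
24 [0.4909 0.111 ] row -3.6 1.2 turn 3.9
28 [0.4946 0.1106] row -7.2 2.1 turn 7.9
32 [0.4982 0.1099] row -10.8 2.7 turn 11.9
36 [0.5018 0.109 ] row -14.5 3.1 turn 15.9
40 [0.5054 0.1079] row -18.2 3.2 turn 19.9
44 [0.5088 0.1065] row -21.9 3.1 turn 23.9
48 [0.5121 0.1048] row -25.6 2.7 turn 27.9
52 [0.5153 0.103 ] row -29.3 2.1 turn 31.9
```

servo_tool:
  moves: [0,-3.5,1.2,0,4,0,-7,2,0,8,0,-11,2.7,0,12,0,-14.5,3,0,16,0,-18,3,0,20,0,-22,3,0,24,0,-25.5,2.7,0,28,0,-29.5,2,0,32]

```text
time_s: 9.32
tool_pos: [0.5159, 0.1031, 0.0846]
ee_rot: [-180.0, -0.0, 127.6]
contact_force: [-0.9, -0.7, 0.0]
width: 0.0001
grasp_force: 0.3
```

servo_tool:
  moves: [0,-3.5,1.2,0,4,0,-7,2,0,8,0,-11,2.7,0,12,0,-14.5,3,0,16,0,-18,3,0,20,0,-22,3,0,24,0,-25.5,2.7,0,28,0,-29.5,2,0,32]

```text
time_s: 10.32
tool_pos: [0.5357, 0.081, 0.0846]
ee_rot: [-180.0, -0.0, 95.6]
contact_force: [0.1, 0.4, -0.6]
width: -0.0001
grasp_force: 0.0
```

```bash
python3 - <<'E'
from h import *
s=env.sense();print(s['tool_pos'],s['ee_rot'],s['contact_force'])
path(s['tool_pos'][:2],s['ee_rot'][2],[84,88,92,96,100,104,108,112,116],-1,.05)
cv2.imwrite('pics/w2.png',env.capture('wrist'))
E
```

```text
[0.53568671 0.08099446 0.08464684] [-1.79995972e+02 -1.03905638e-03  9.56404994e+01] [ 0.05182961  0.41382093 -0.61708683]
84 [0.5348 0.0811] row 0.2 -0.8 turn -0.4
88 [0.5363 0.0777] row -3.3 0.3 turn 3.6
92 [0.5376 0.0742] row -6.9 1.2 turn 7.6
96 [0.5386 0.0707] row -10.6 1.9 turn 11.6
100 [0.5394 0.067 ] row -14.2 2.3 turn 15.6
104 [0.5399 0.0634] row -18.0 2.4 turn 19.6
108 [0.5401 0.0597] row -21.7 2.3 turn 23.6
112 [0.5401 0.056 ] row -25.3 1.9 turn 27.6
116 [0.5398 0.0523] row -29.0 1.3 turn 31.6
```

View pics/w2.png

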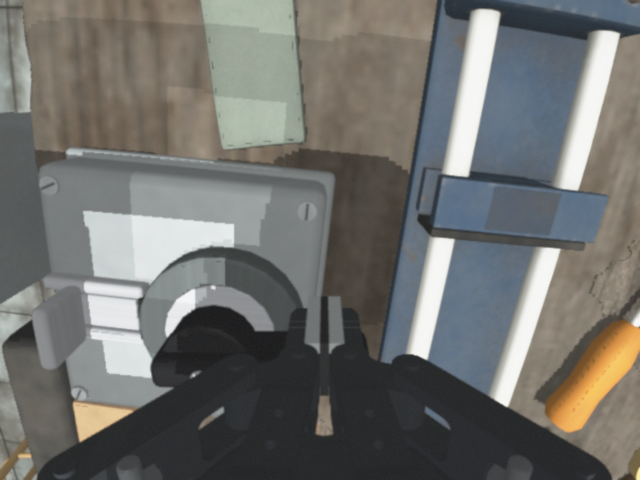

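The wrist view shows the handle near the +x direction (about 93°, click 3), just ahead of the fingers. Nothing else is touched, so I carry on.

servo_tool:
  moves: [0,-3.5,0.5,0,4,0,-7,1.2,0,8,0,-10.5,2,0,12,0,-14,2.3,0,16,0,-18,2.4,0,20,0,-21.5,2.3,0,24,0,-25,2,0,28,0,-29,1.3,0,32]

```text
time_s: 11.38
tool_pos: [0.5399, 0.0523, 0.0846]
ee_rot: [180.0, 0.0, 63.7]
contact_force: [-0.7, -0.1, 0.4]
width: -0.0003
grasp_force: 0.0
```

```bash
python3 - <<'E'
from h import *
s=env.sense();print(s['tool_pos'],s['ee_rot'],s['contact_force'])
path(s['tool_pos'][:2],s['ee_rot'][2],[116,120,124,128,132,136,139,141,143],-1,.05)
E
```

```text
[0.5399298  0.05226446 0.08463168] [1.79998295e+02 1.18805635e-03 6.37341521e+01] [-0.69346361 -0.14731393  0.37468216]
116 [0.5398 0.0523] row -0.0 -0.1 turn -0.3
120 [0.5393 0.0486] row -3.6 1.1 turn 3.7
124 [0.5385 0.045 ] row -7.2 2.0 turn 7.7
128 [0.5375 0.0414] row -10.8 2.6 turn 11.7
132 [0.5362 0.0379] row -14.5 3.0 turn 15.7
136 [0.5347 0.0345] row -18.2 3.1 turn 19.7
139 [0.5334 0.0321] row -21.0 3.1 turn 22.7
141 [0.5325 0.0305] row -22.9 2.9 turn 24.7
143 [0.5315 0.0289] row -24.7 2.7 turn 26.7
```

servo_tool:
  moves: [0,-3.5,1,0,4,0,-7,2,0,8,0,-11,2.6,0,12,0,-14.5,3,0,16,0,-18,3,0,20,0,-21,3,0,23,0,-23,3,0,25,0,-25,2.7,0,27]

```text
time_s: 12.38
tool_pos: [0.5314, 0.0285, 0.0846]
ee_rot: [180.0, 0.0, 36.8]
contact_force: [0.1, -1.0, 0.5]
width: -0.0
grasp_force: 0.1
```

```bash
python3 - <<'E'
from h import *
s=env.sense();print(s['tool_pos'],s['ee_rot'],s['contact_force'])
I=env.capture('top')
cv2.imwrite('pics/c3.png',cv2.resize(I[190:290,160:350],None,fx=4,fy=4,interpolation=cv2.INTER_CUBIC))
E
```

```text
[0.53136364 0.02853069 0.08462001] [1.79996590e+02 2.34260607e-03 3.67932451e+01] [ 0.11976499 -0.99818462  0.52724359]
```

servo_tool:
  moves: [0,5,0,-10,0,0,5,0,-40,0,0,5,0,-60,0,0,-22,-24,-60,8,0,-50,-55,-60,16,0,-80,-88,-60,24,0,-106,-118,-60,32,0,-106,-118,-60,37]

```text
time_s: 13.42
tool_pos: [0.3744, 0.0599, 0.1456]
ee_rot: [180.0, -0.1, -0.2]
contact_force: [1.0, 0.0, -0.2]
width: -0.0001
grasp_force: 0.0
```

servo_tool:
  moves: [0,0,0,0,0,0,0,0,0,0]

```text
time_s: 13.68
tool_pos: [0.3763, 0.0593, 0.1449]
ee_rot: [180.0, -0.0, 0.0]
contact_force: [0.1, -0.3, 0.2]
width: -0.0001
grasp_force: 0.0
```

```bash
python3 - <<'E'
from h import *
s=env.sense();M=model('wrist',s);print(s['tool_pos'],s['ee_rot'],s['contact_force'])
I=env.capture('wrist');cv2.imwrite('pics/w4.png',I)
t=np.radians(153.5);print(w2px(M,[[.487,.058,.089],[.487+.07*np.sin(t),.058+.07*np.cos(t),.088],[.4075,.0595,.078]]))
E
```

```text
[0.37627258 0.05927231 0.14490694] [ 1.79992963e+02 -1.69805631e-02  1.62730468e-02] [ 0.07920175 -0.32718672  0.24395207]
[[326.32105212  51.24730851]
 [470.15436767 -22.30073843]
 [323.21466667 216.45516947]]
```

View pics/w4.png

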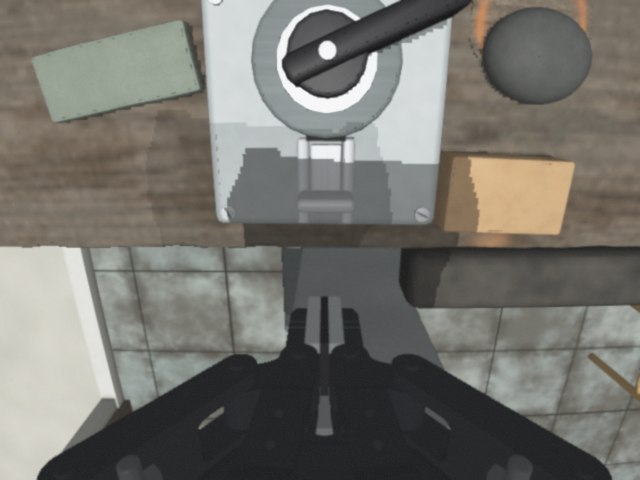

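The wrist view shows the handle at about 22–25° in the picture: hub (328,50), passing through (460,-3). That fits the ~153° prediction for click 5; click 4 would show about 57°. The tab is centred at (325,205), in line with the fingers, so I lower and push it.

servo_tool:
  moves: [0,0,0,30,0,0,0,0,60,0,0,0,0,68,0,0,0,0,68,0,0,8,0,68,0,0,14,0,68,0,0,17,0,68,0,0,20,0,68,0]

```text
time_s: 14.72
tool_pos: [0.3961, 0.0592, 0.0766]
ee_rot: [180.0, 0.0, -0.1]
contact_force: [-0.5, -0.3, 0.7]
width: 0.0002
grasp_force: 0.0
```

servo_tool:
  moves: [0,2,0,0,0,0,4,0,0,0,0,6,0,0,0,0,8,0,0,0,0,8,0,0,0]

```text
time_s: 15.35
tool_pos: [0.404, 0.0592, 0.0765]
ee_rot: [180.0, -0.0, -0.1]
contact_force: [0.4, 0.0, 1.1]
width: -0.0001
grasp_force: 0.0
```

servo_tool:
  moves: [0,2,0,0,0,0,4,0,0,0,0,5,0,0,0,0,6,0,0,0,0,6,0,0,0]

```text
time_s: 15.98
tool_pos: [0.4099, 0.0592, 0.0766]
ee_rot: [180.0, -0.0, -0.1]
contact_force: [-0.8, -0.3, 0.7]
width: 0.0
grasp_force: 0.3
```

servo_tool:
  moves: [0,1,0,0,0,0,2,0,0,0,0,3,0,0,0,0,4,0,0,0,0,4,0,0,0]

```text
time_s: 16.6
tool_pos: [0.414, 0.0592, 0.0766]
ee_rot: [180.0, -0.0, -0.1]
contact_force: [-0.4, -0.3, -0.4]
width: -0.0002
grasp_force: 0.3
```

servo_tool:
  moves: [0,1,0,0,0,0,2,0,0,0,0,2,0,0,0]

```text
time_s: 16.98
tool_pos: [0.4153, 0.0592, 0.0765]
ee_rot: [180.0, 0.1, -0.1]
contact_force: [-7.3, -0.3, 5.4]
width: 0.0002
grasp_force: 4.0
```

```bash
python3 - <<'E'
from h import *
s=env.sense();print(s['tool_pos'],s['contact_force'])
I=env.capture('wrist');cv2.imwrite('pics/w5.png',I)
E
```

```text
[0.41532939 0.05920557 0.0764901 ] [-7.25517113 -0.30440354  5.4023673 ]
```

View pics/w5.png

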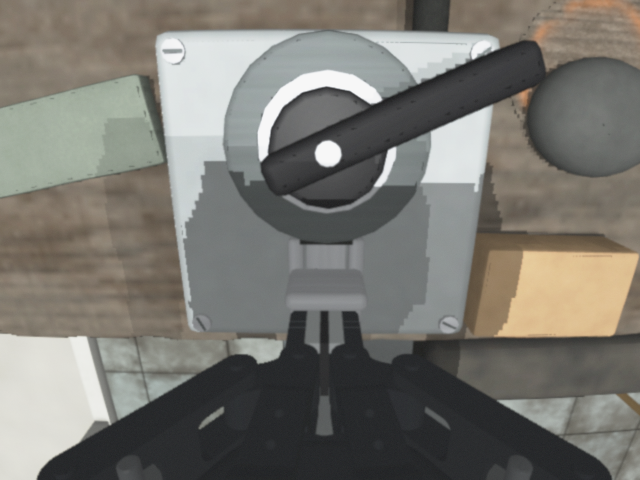

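Contact of 7 N came with the fingers' face at about x=0.426, which is the predicted home position. I push slightly more to feel whether it's firm.

servo_tool:
  moves: [0,1,0,0,0,0,2,0,0,0,0,2,0,0,0]

```text
time_s: 17.4
tool_pos: [0.4158, 0.0592, 0.0764]
ee_rot: [180.0, 0.3, -0.1]
contact_force: [-25.3, -1.3, 19.6]
width: -0.0
grasp_force: 12.8
```

```bash
python3 - <<'E'
from h import *
s=env.sense();M=model('wrist',s)
for z in(.078,.09):print(z,px2w(M,[[327,153],[327,296],[327,308],[327,268]],z))
print(w2px(M,[[.487-.061,.0595,.078],[.487-.071,.0595,.078],[.487-.053,.0595,.078],[.487-.061,.0595,.05]]))
E
```

```text
0.078 [[0.48722594 0.05795462 0.078     ]
 [0.43515726 0.05795538 0.078     ]
 [0.43009654 0.05795438 0.078     ]
 [0.44647691 0.057957   0.078     ]]
0.09 [[0.48846712 0.05805735 0.09      ]
 [0.44146562 0.05805804 0.09      ]
 [0.43689739 0.05805714 0.09      ]
 [0.45168367 0.0580595  0.09      ]]
[[322.93154852 317.49748348]
 [323.0250078  339.82292958]
 [322.8537338  298.78340466]
 [323.0434192  284.99337133]]
```

Firm stop. The tab face measures about 58–61 mm from the axis, so the bolt is home. I back off and check.

servo_tool:
  moves: [0,-4,0,0,0,0,-15,0,0,0,0,-30,0,-5,0,0,-38,0,-40,0,0,-38,0,-70,0,0,-38,0,-70,0,0,-38,0,-70,0]

```text
time_s: 18.27
tool_pos: [0.3794, 0.0593, 0.146]
ee_rot: [180.0, 0.0, -0.1]
contact_force: [-0.4, 0.2, -0.2]
width: -0.0
grasp_force: 0.0
```

```bash
python3 - <<'E'
from h import *
s=env.sense();M=model('wrist',s);print(s['tool_pos'],s['contact_force'])
I=env.capture('wrist')
for f in(.079,.061):print(w2px(M,[[.487-f,.0595,.078]]))
cv2.imwrite('pics/w6.png',I)
E
```

```text
[0.37942715 0.05929189 0.1460234 ] [-0.38904411  0.24266411 -0.21030111]
[[323.15063609 220.60068794]]
[[323.02697237 187.63988858]]
```

View pics/w6.png

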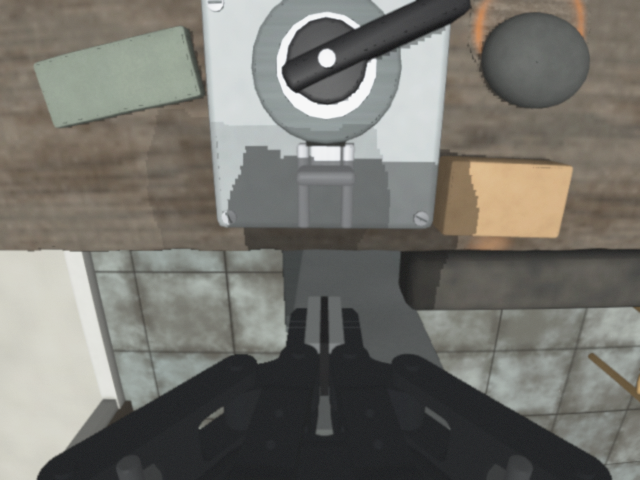

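The tab is now at about v=165–185, where before it was 195–212 and the prediction for home is 187. The bolt is fully home, the bystanders haven't moved, and the robot is clear.

```bash
python3 -c "
from rig import env
print(env.finish_job())"
```

```text
the job is handed in; nothing more can be done
None
```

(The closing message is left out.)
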